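Clamp a rotary encoder on the test stand

TASK

Take the rotary encoder out of its V-rest, stand it on the mat flange down and let go; then take it again from above and set it flange down in the nest of the test stand, fully home. Swing the clamp arm over the flange as far as it goes, then screw the knurled nut down (clockwise) until it stops tight, so that the encoder stays firmly clamped. Leave the other things on the bench where they are.

Things in the scene. Friction and masses are not known exactly. Their poses are not given: they have to be found in the camera images.
- encoder: Loose rotary encoder, 0.25-0.47 kg, round, 74 mm long along its z. Origin: centre of its spigot's end face. Aluminium spigot dia 36, z 0-4; aluminium flange dia 64, z 4-12; dark grey body dia 46, z 12-58 (grip here); rear cover to z 62; connector dia 16, z 62-74. z runs flange to connector: level as it lies in the V-rest, up when stood flange down. Stable standing on the spigot.
- v_rest: Fixed aluminium V-rest. Origin: centre of its foot, on the mat (its top: world z = 0.003; clear between V-rest and stand). Its x runs along the groove to the encoder's connector end. Foot 70 x 50 x 4 mm; above it 44 long x 38 wide, 29 high: fingers closing on the dia 46 body straddle it. The encoder's axis lies 45 mm above the origin, its z = 36 point over the origin.
- stand: Fixed grey test stand with aluminium top, 100 (x) x 190 (y) mm, top 34 mm above its origin (centre of underside, on the mat). Nest bore at y -37.5, vertical clamp axis at y +37.5 (75 mm apart), both at x 0. A sleeve dia 42 round the clamp axis stands 6 mm above the top.
- nest (a point): Centre of the nest's mouth: round bore dia 38, 7 mm deep, level with the stand's top; axes as the stand's, z up. Home, the flange rests on the top and the encoder's origin is 4 mm below this point; the flange's upper face is then 8 mm above it, the connector's end 70 mm.
- clamp_arm (a joint): Angle (rad) of the steel clamp arm about the vertical clamp axis. 0: against its stop, over the nest, nose 6 mm inside the flange's rim and 3-4 mm above it before tightening. 1.2-1.8 at the start: swung aside towards the stand's +x. Closes clockwise seen from above. Push it sideways near the nose (about 2 N); it stays where left.
- clamp_nose (a point): Point on the underside of the arm, on its centre line, 45 mm from the clamp axis, 4 mm from the arm's end; its own -y points outward along the arm, z up. Arm 18 mm wide, 12 mm thick (0-12 mm above this point), with a hub dia 34 round the clamp axis.
- nut (a joint): Angle (rad) of the knurled nut, growing clockwise seen from above; 12 mm lead: nut and arm sink 1.91 mm per rad. 0: up; 3.15: dead stop; 0.1-0.6 at the start. With the encoder home and the arm over it, the arm meets the flange at about 2.1, then disc springs under the nut build up about 16 N of clamping force by the stop. Takes 0.09-0.15 Nm; stays where left.
- nut_grip (a point): Centre of the nut's knurled part, on the clamp axis: steel, dia 37, 24 mm high (12 above and below this point), on a collar dia 26, 3 high. The arm's top is 18 mm below this point. The stud, dia 10, ends 20-26 mm above it.
- screwdriver: Loose screwdriver, 190 mm long, lying on the mat: leave alone.
- bearing: Loose steel ball bearing, ring dia 47, 14 mm high, flat on the mat: leave alone.
- coupling: Loose aluminium shaft coupling, standing, dia 31, 35 mm high: leave alone.
- grease_jar: Loose small white jar with a black lid, dia 52, 50 mm high: leave alone.

How it is judged:
On the way, in this order (a step that is already met when the one before it is completed fails the run):
1. the encoder stands on the mat, flange down, and has been let go (angle between encoder's own z axis and vertical below 0.06 rad and height (world z) of encoder below 0.008 m and contact force between the fingers and encoder below 0.3 N), for 0.2 s.
2. the encoder sits home in the nest and has been let go (horizontal distance between encoder and nest below 0.003 m and z of encoder in the frame of nest below -0.0025 m and angle between encoder's own z axis and vertical below 0.05 rad and contact force between the fingers and encoder below 0.3 N), for 0.2 s.
3. the clamp arm is swung over the flange (horizontal distance between encoder and nest below 0.003 m and z of encoder in the frame of nest below -0.0025 m and angle between encoder's own z axis and vertical below 0.05 rad and value of joint clamp_arm below 0.15 rad), for 0.2 s.
4. the nut is screwed down tight: the arm presses on the flange (all of step 3 and contact force between clamp_arm and encoder above 10 N), for 0.2 s.
At the end, for the whole second after the job is handed in: Encoder home in the nest (within 3 mm of centre, at least 2.5 mm deep, upright within 3 degrees), clamp arm within 0.15 rad of its stop and pressing on the encoder with over 10 N, all at rest and released; the other things not moved over 25 mm (all of step 4 and linear speed of encoder below 0.01 m/s); the robot touches nothing.
It fails at once if the screwdriver is moved by more than 25 mm (distance of screwdriver from where it was at the start of the episode above 0.025 m).
It fails at once if the bearing is moved by more than 25 mm (distance of bearing from where it was at the start of the episode above 0.025 m).
It fails at once if the coupling is moved by more than 25 mm (distance of coupling from where it was at the start of the episode above 0.025 m).
It fails at once if the grease jar is moved by more than 25 mm (distance of grease_jar from where it was at the start of the episode above 0.025 m).
It also fails if it takes over 72 s, if anything falls off the work surface, if the arm or the gripper's body presses on something with over 40 N, if the wrist force passes 120 N, or if a joint passes its speed limit or range.

ROBOT

A 6-joint arm with a two-finger parallel gripper is mounted at the origin on the work surface. World frame = base frame: x ahead of the robot, y to its left, z up, the work surface at z = 0. Lengths are in m, angles in rad, forces in N, time in s.
With the tool pointing down it reaches from about 0.25 to 0.775 m from the base axis. Payload 4 kg.
Tool frame: the origin (TCP) lies between the finger pads; the fingertips stand 8 mm ahead of it and the grasp point (between the pads) lies 11 mm behind it; z points along the fingers, y is the line along which they close (so a half turn about z gives the same grasp; the last joint's range is limited). The gripper opens to 85 mm and grips with 20 to 120 N. Pads are 22 mm wide; open, the fingers measure 114 mm over their backs; the gripper's body (76 mm by 85 mm) begins 54 mm behind the grasp point. The pads swing forward as they close: fully open they stand 13 mm farther back than shut.
Start: joints at [-1.301, 0.087, 1.371, -0, 1.684, -0.103], TCP at [0.2, -0.512, 0.239] pointing down, gripper open.
Joint ranges: [-3.1, 3.1], [-0.76, 2.03], [0.27, 2.55], [-1.08, 4.22], [0.17, 2.65], [-2.57, 2.57]. Speed limits (rad/s): [2.79, 2.79, 3.14, 3.14, 3.14, 3.14].

INTERFACE

Orientations are given as a unit quaternion [x, y, z, w].
In Python, from workcell import robot, jaws, kinematics, optics, ticket, sensors gives the robot as it stands. Calls block until the motion is done:
- robot.move_ptp(position, orientation): joint-space move of the TCP to a pose.
- robot.move_straight(position, rot=None, rate=0.15, guard=None): straight line of the TCP; rot=None keeps the orientation; rate is the mean speed in m/s. With guard (N) it stops when the force on the tool has changed by that much, and returns True; else False.
- robot.move_j(angles): joint-space move.
- jaws.open_gripper() and jaws.grab(newtons=None): open the fingers fully, or close them until they stop; newtons is the grip in N (None keeps the last).
- robot.sleep(seconds).
- kinematics.ik(position, orientation): joint angles nearest the present ones, or None.
- optics.capture(name): name is "scene" or "top" or "wrist"; returns a dict with "image" (384x512x3 uint8, blue, green, red), "mtx" (3x3 intrinsics, pixels), "origin" and "attitude" of the camera in the world. Camera axes: x right, y up, looking along -z (the intrinsics and any distortion apply to the point x, -y, -z); pixel columns grow to the right and rows downward; lengths in m; the calibration is good to about 2 mm. A picture is of the moment at which its call begins. There is no depth.
A pose or a line that the arm cannot do raises robot.PlanningError and nothing moves.
- ticket.hand_in(): hands the job in; it is judged then, once.
Trained networks look in the newest picture that a camera, given by its name, has taken for a name from the list of things; names that differ only in an ending like _2 or _b are one class to them, and where a whole thing is asked for, a point or a joint stands for the part that bears it (a point fixed in the world has none). Each returns a list of dicts, best first, with "conf" (0 to 1); they miss things now and then, are a little off and sometimes report something else, mostly with a low value. They report only what shows in the picture. A call takes as long as a camera call.
- optics.regions_of(name, camera): "region" (384x512 bool, what is visible of it).
- optics.mark_of(name, camera): "point" ([x, y, z] in m, in the coordinates of the camera as it stood for that picture, good to about 4 mm: a listed point, or the origin of a listed thing).
Readings, each from a call of its own:
- sensors.current_clock(): time.
- sensors.current_joint_pos(): joint angles.
- sensors.current_qd(): joint speeds.
- sensors.current_effort(): joint torques, N m.
- sensors.current_tcp_pos(): TCP position.
- sensors.current_tcp_rot(): TCP orientation.
- sensors.current_ft_force(): force on the tool from outside, world axes, zero at the start.
- sensors.current_torque(): the same for the moment, N m.
- sensors.current_finger_gap(): finger opening in m.
- sensors.current_finger_force(): force on a finger pad.
Only numpy, scipy, OpenCV 4.12 (cv2) and the standard library are available. Lean on these libraries where they do the work, as an engineer would, in place of code of your own. Each camera call takes 0.05 s, during which the arm holds its last target. There are 200 camera calls.

## Working session

There is one attempt and no reset: what is moved stays moved. The work goes in short steps, each a Python script; the robot and the scene stay as the last script left them, time stands still between calls to the robot, and variables do not carry over. Pictures are saved under pics/ and viewed, at most 10 in all, crops included, and the job is handed in when it is done.

```bash
ls; mkdir -p pics; cat > h.py <<'E'
from workcell import robot, jaws, kinematics, optics, ticket, sensors
import numpy as np, cv2
from scipy.spatial.transform import Rotation as R
def att(c):
    a=np.array(c["attitude"],float)
    return a if a.shape==(3,3) else R.from_quat(a).as_matrix()
def mark(name,cam,c):
    return [(np.round(np.array(c["origin"])+att(c)@np.array(m["point"]),4),round(m["conf"],2)) for m in optics.mark_of(name,cam)]
def ray(c,u,v,z):
    K=np.array(c["mtx"]); d=np.linalg.inv(K)@[u,v,1.]; d=att(c)@np.array([d[0],-d[1],-d[2]])
    o=np.array(c["origin"]); return o+d*(z-o[2])/d[2]
E
python3 - <<'E'
from h import *
print(optics.capture("top").keys())
cs={}
for cam in("top","scene"):
    c=optics.capture(cam); cv2.imwrite(f"pics/{cam}0.png",c["image"]); print(cam,c["origin"],c["attitude"],c["mtx"])
    for n in "encoder v_rest stand nest clamp_nose nut_grip screwdriver bearing coupling grease_jar".split():
        print(n,mark(n,cam,c)[:2])
print(sensors.current_clock(),sensors.current_tcp_rot())
E
```

```text
pics
workcell.py
dict_keys(['image', 'mtx', 'origin', 'attitude'])
top [ 0.47478975 -0.03945978  1.05564332] [-0.04057545  0.02520208  0.71703587 -0.69539777] [[439.30225719   0.         263.78733406]
 [  0.         439.30225719 196.34814979]
 [  0.           0.           1.        ]]
encoder [(array([ 0.4667, -0.2471,  0.0533]), 0.62)]
v_rest []
stand [(array([ 5.307e-01,  1.342e-01, -5.000e-04]), 0.64), (array([0.6925, 0.2114, 0.0021]), 0.56)]
nest [(array([0.5451, 0.0964, 0.0386]), 0.74)]
clamp_nose [(array([0.561 , 0.186 , 0.0466]), 0.41)]
nut_grip [(array([0.521 , 0.1702, 0.0799]), 0.57)]
screwdriver [(array([ 6.430e-01, -1.847e-01,  6.000e-04]), 0.96)]
bearing [(array([ 0.6839, -0.0354,  0.0061]), 0.63), (array([0.531 , 0.1377, 0.0034]), 0.59)]
coupling [(array([0.718 , 0.0949, 0.0016]), 0.6)]
grease_jar [(array([0.6913, 0.2097, 0.0024]), 0.59)]
scene [ 0.9829602  -0.48415133  0.5373756 ] [0.42309979 0.16458244 0.32054725 0.83135351] [[364.72824287   0.         253.50649052]
 [  0.         364.72824287 197.21283142]
 [  0.           0.           1.        ]]
encoder [(array([ 0.4634, -0.2522,  0.0522]), 0.71), (array([0.6917, 0.2115, 0.0059]), 0.2)]
v_rest [(array([ 0.4884, -0.223 ,  0.006 ]), 0.76)]
stand [(array([0.5318, 0.1363, 0.0036]), 0.77)]
nest [(array([0.5445, 0.0985, 0.0359]), 0.76)]
clamp_nose [(array([0.5645, 0.1875, 0.0474]), 0.74)]
nut_grip [(array([0.5212, 0.1712, 0.0772]), 0.51)]
screwdriver [(array([ 0.6465, -0.1915,  0.001 ]), 0.94)]
bearing [(array([ 0.6854, -0.0441,  0.0064]), 0.66)]
coupling [(array([0.7162, 0.0938, 0.0079]), 0.67)]
grease_jar [(array([0.6916, 0.2101, 0.0049]), 0.86)]
1.15 [9.82675752e-01 1.85333109e-01 2.01798484e-06 6.70865659e-05]
```

View pics/top0.png

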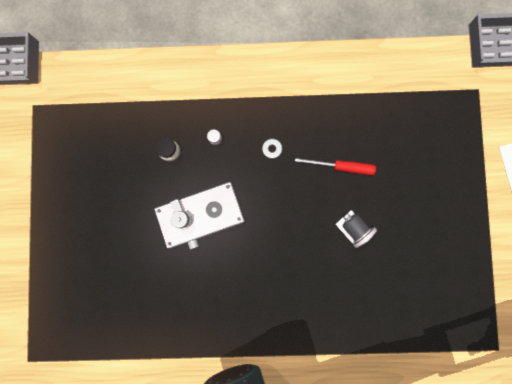

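View pics/scene0.png

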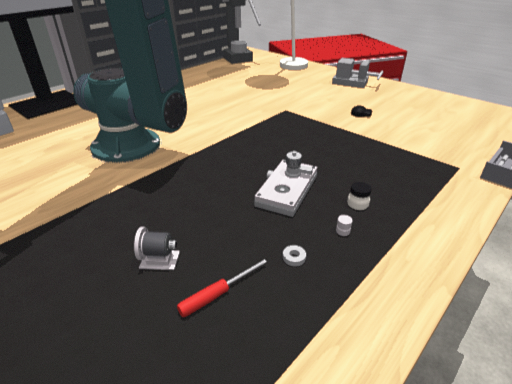

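The top view shows the stand around (200,215), with its nest at (214,209), nut at (180,219) and arm pointing up (+x) at (178,205). The encoder is at (356,230), connector up-left at (345,215). The network marks agree with both pictures. Next are wrist-camera looks at the rest and the stand, each at two opposite yaws to cancel hand-eye error.

```bash
cat >> h.py <<'E'
def down(yaw):  # tool z down, tool y at world angle yaw
    y=np.array([np.cos(yaw),np.sin(yaw),0]); z=np.array([0,0,-1.]); return R.from_matrix(np.c_[np.cross(y,z),y,z]).as_quat()
def look(tag,p,yaw,names,save=True):
    robot.move_ptp(p,down(yaw)); robot.sleep(0.2)
    c=optics.capture("wrist")
    if save: cv2.imwrite(f"pics/{tag}.png",c["image"])
    print(tag,np.round(c["origin"],3),np.round(sensors.current_joint_pos(),2),round(sensors.current_clock(),1))
    out={n:mark(n,"wrist",c)[:2] for n in names}
    for n in out: print("  ",n,out[n])
    np.save(f"pics/{tag}.npy",c,allow_pickle=True)
    return c,out
E
python3 - <<'E'
from h import *
p=np.array([0.485,-0.225,0.27])
for y in range(-4,5):
    q=kinematics.ik(p,down(y*np.pi/4)); print(y,None if q is None else np.round(q,2))
print(np.linalg.norm(p))
a=np.arctan2(.76,.65)+np.pi/2
print(a)
look("vr_a",p,a,["encoder","v_rest"]);
look("vr_b",p,a-np.pi,["encoder","v_rest"]);
s=np.array([0.54,0.125,0.30]); ys=np.deg2rad(20)
n=["nest","stand","nut_grip","clamp_nose"]
look("st_a",s,ys,n); look("st_b",s,ys-np.pi,n)
E
```

```text
-4 None
-3 [-0.54  0.05  1.35 -0.    1.74  1.82]
-2 [-0.54  0.05  1.35 -0.    1.74  1.03]
-1 [-0.54  0.05  1.35 -0.    1.74  0.24]
0 [-0.54  0.05  1.35 -0.    1.74 -0.54]
1 [-0.54  0.05  1.35 -0.    1.74 -1.33]
2 [-0.54  0.05  1.35 -0.    1.74 -2.11]
3 None
4 None
0.5989574275355469
2.434050979735314Traceback (most recent call last):
  File "<stdin>", line 8, in <module>
  File "h.py", line 15, in look
    robot.move_ptp(p,down(yaw)); robot.sleep(0.2)
    ~~~~~~~~~~~~~~^^^^^^^^^^^^^
host.PlanningError: the arm cannot take that pose within its joint ranges
```

```bash
python3 - <<'E'
from h import *
p=np.array([0.485,-0.225,0.27]); h=np.pi/2
for t,y in (("a",-.707-h),("b",-.707+h)): look("vr_"+t,p,y,["encoder","v_rest"])
s=np.array([0.54,0.125,0.30]); ys=np.deg2rad(20)
n=["nest","stand","nut_grip","clamp_nose"]
look("st_b",s,ys+h,n); look("st_a",s,ys-h,n)
a=[cv2.imread(f"pics/{t}.png") for t in("vr_a","vr_b","st_a","st_b")]
m=np.vstack([np.hstack(a[:2]),np.hstack(a[2:])]); cv2.imwrite("pics/m1.png",cv2.resize(m,(800,600),interpolation=cv2.INTER_AREA))
E
```

```text
vr_a [ 0.536 -0.269  0.405] [-0.54  0.05  1.35 -0.    1.74  1.74] 3.0
   encoder []
   v_rest [(array([ 0.4887, -0.2241,  0.0044]), 0.75)]
vr_b [ 0.435 -0.181  0.405] [-0.54  0.05  1.35  0.    1.74 -1.4 ] 6.0
   encoder [(array([ 0.4636, -0.2495,  0.0528]), 0.64)]
   v_rest [(array([ 0.4932, -0.2234,  0.0059]), 0.58)]
st_b [0.478 0.101 0.435] [ 0.12  0.09  1.25 -0.    1.8  -1.79] 7.7
   nest [(array([0.5431, 0.0972, 0.0367]), 0.71)]
   stand [(array([0.5334, 0.1352, 0.005 ]), 0.97)]
   nut_grip [(array([0.523 , 0.1716, 0.0765]), 0.68)]
   clamp_nose [(array([ 0.6882, -0.0431,  0.0031]), 0.65), (array([0.5609, 0.1869, 0.0479]), 0.45)]
st_a [0.604 0.148 0.435] [0.13 0.09 1.25 0.   1.8  1.35] 10.8
   nest [(array([0.5433, 0.0958, 0.0358]), 0.56)]
   stand [(array([0.5313, 0.135 , 0.0048]), 0.79)]
   nut_grip [(array([0.5257, 0.1756, 0.0771]), 0.6), (array([0.7213, 0.0911, 0.003 ]), 0.4)]
   clamp_nose [(array([0.5652, 0.1868, 0.0464]), 0.64)]
```

View pics/m1.png

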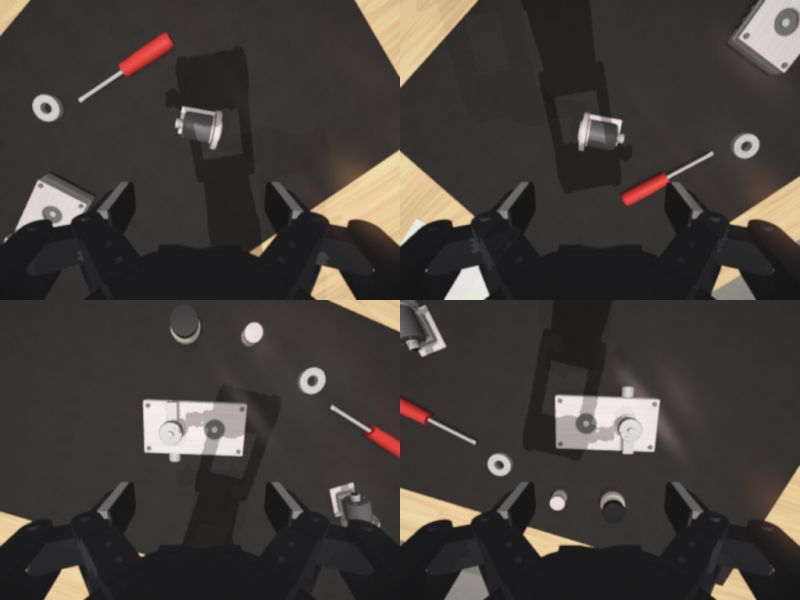

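```bash
python3 - <<'E'
from h import *
L=lambda t: np.load(f"pics/{t}.npy",allow_pickle=True).item()
for t in("vr_a","vr_b"):
    c=L(t); g=cv2.cvtColor(c["image"],cv2.COLOR_BGR2GRAY)
    # foot edges of rest + flange: bright mask near rest
    x=slice(210,300) if t=="vr_a" else slice(215,300); 
    cv2.imwrite(f"pics/crop_{t}.png",cv2.resize(c["image"][120:210,210:310],None,fx=4,fy=4,interpolation=cv2.INTER_CUBIC))
for t in("st_a","st_b"):
    c=L(t); cv2.imwrite(f"pics/crop_{t}.png",cv2.resize(c["image"][110:210,170:340],None,fx=3,fy=3,interpolation=cv2.INTER_CUBIC))
a=np.hstack([cv2.imread(f"pics/crop_vr_{k}.png")for k in"ab"]); b=np.vstack([cv2.imread(f"pics/crop_st_{k}.png")for k in"ab"])
cv2.imwrite("pics/m2.png",a);cv2.imwrite("pics/m3.png",b);print(a.shape,b.shape)
E
```

```text
(360, 800, 3) (600, 510, 3)
```

View pics/m2.png

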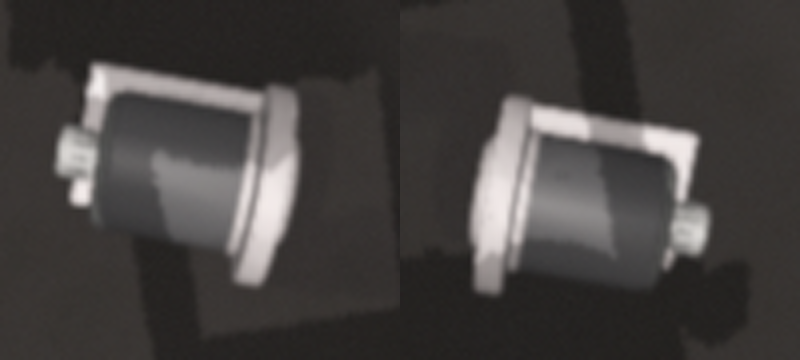

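View pics/m3.png

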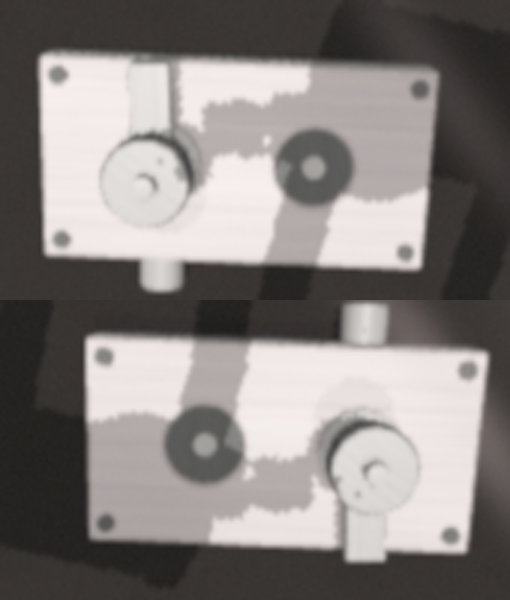

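```bash
python3 - <<'E'
from h import *
L=lambda t: np.load(f"pics/{t}.npy",allow_pickle=True).item()
def pr(t,pts,off,s,z): 
    c=L(t); return np.array([ray(c,off[0]+(x+.5)/s-.5,off[1]+(y+.5)/s-.5,z)[:2] for x,y in pts])
for t,pts in(("vr_a",[(95,65),(265,92)]),("vr_b",[(297,135),(130,107)])):
    P=pr(t,pts,(210,120),4,.007); d=P[0]-P[1]; print(t,np.degrees(np.arctan2(d[1],d[0])),P)
print("conn end",pr("vr_a",[(70,152)],(210,120),4,.056),pr("vr_b",[(298,228)],(210,120),4,.056))
for t,pts,b in(("st_a",[(58,75),(420,90),(405,253),(62,240)],(314,168)),("st_b",[(451,236),(105,223),(104,57),(468,70)],(205,144))):
    P=pr(t,pts,(170,110),3,.037); d=P[0]-P[1]; e=P[3]-P[2]
    print(t,"bore",pr(t,[b],(170,110),3,.037),"centre",P.mean(0),"ydir",[np.degrees(np.arctan2(k[1],k[0])) for k in(d,e)])
d0=R.from_euler('z',45.8,degrees=True).apply([1,0,0])
for yaw in(0,):
  for th in np.deg2rad([20,30,40]):
    d=d0; z=-np.cos(th)*np.array([0,0,1])-np.sin(th)*d; y=np.cross([0,0,1],d)
    for s in(1,-1):
        M=np.c_[np.cross(s*y,z),s*y,z]; q=kinematics.ik([.49,-.22,.06],R.from_matrix(M).as_quat()); print(th,s,None if q is None else np.round(q,2))
        for psi in np.deg2rad(np.arange(-120,61,30)):
            r=np.array([np.cos(psi),np.sin(psi),0]); zz=np.cos(th)*r-np.sin(th)*np.array([0,0,1]); yy=np.cross(zz,[0,0,1]);yy/=np.linalg.norm(yy)
            # encoder frame: tool y relative: pick y=cross(ez? )
            # rotate pick tool by 90deg about closing axis then yaw
            A=R.from_rotvec(y*-np.pi/2*1).as_matrix()
            if (A@d)[2]<0: A=A.T
            M2=A@M; a0=np.arctan2(M2[1,2],M2[0,2]); M2=R.from_euler('z',psi-a0).as_matrix()@M2
            q2=kinematics.ik([.43,-.15,.07],R.from_matrix(M2).as_quat())
            if q2 is not None: print("   psi",round(np.degrees(psi)),np.round(q2,2))
E
```

```text
vr_a 40.476909954365475 [[ 0.5337155  -0.22566601]
 [ 0.48747382 -0.26512792]]
vr_b 39.96804634744404 [[ 0.50266703 -0.18611857]
 [ 0.4562826  -0.22499567]]
conn end [[ 0.51902913 -0.20702266]] [[ 0.51773406 -0.20409728]]
st_a bore [[0.54462795 0.09780659]] centre [0.53246103 0.13319014] ydir [np.float64(107.62917160137864), np.float64(107.71152839426986)]
st_b bore [[0.54369736 0.09802518]] centre [0.53326076 0.13365313] ydir [np.float64(107.61966072347421), np.float64(107.83607263301776)]
0.3490658503988659 1 None
   psi -120 [ 0.09  0.53  1.63 -0.92  1.83  0.79]
   psi 30 [-1.21  0.12  2.23  1.21  1.44  2.37]
   psi 60 [-1.08  0.38  1.87  0.94  1.75  2.31]
0.3490658503988659 -1 [-0.34  0.28  1.55 -0.32  1.46  0.49]
   psi -120 [ 0.09  0.53  1.63 -0.92  1.83 -2.35]
   psi 30 [-1.21  0.12  2.23  1.21  1.44 -0.78]
   psi 60 [-1.08  0.38  1.87  0.94  1.75 -0.83]
0.5235987755982988 1 None
   psi -120 [ 0.05  0.43  1.66 -0.83  1.74  0.74]
   psi -90 [ 0.15  0.2   1.97 -1.05  1.4   0.59]
   psi 30 [-1.14 -0.01  2.21  1.08  1.35  2.55]
   psi 60 [-1.04  0.27  1.88  0.86  1.66  2.39]
0.523
[... 202 characters left out ...]
  psi 30 [-1.14 -0.01  2.21  1.08  1.35 -0.59]
   psi 60 [-1.04  0.27  1.88  0.86  1.66 -0.75]
0.6981317007977318 1 [-0.21  0.44  1.45 -0.58  1.65 -2.5 ]
   psi -120 [ 0.01  0.32  1.69 -0.72  1.65  0.67]
   psi -90 [ 0.08  0.1   1.97 -0.91  1.32  0.44]
   psi -60 [ 0.01 -0.2   2.25 -1.03  0.89  0.09]
   psi -30 [-0.39 -0.5   2.44 -0.3   0.35 -1.2 ]
   psi 60 [-0.98  0.17  1.89  0.76  1.57  2.49]
0.6981317007977318 -1 [-0.21  0.44  1.45 -0.58  1.65  0.64]
   psi -120 [ 0.01  0.32  1.69 -0.72  1.65 -2.47]
   psi -30 [-0.39 -0.5   2.44 -0.3   0.35  1.94]
   psi 0 [-0.91 -0.43  2.4   0.97  0.82  0.09]
   psi 30 [-1.05 -0.11  2.17  0.93  1.27 -0.39]
   psi 60 [-0.98  0.17  1.89  0.76  1.57 -0.65]
```

Measured so far:
- **Encoder axis:** about 40.2°.
- **V-rest origin:** about (0.4916, −0.2281).
- **Nest:** about (0.5441, 0.0979).
- **Stand yaw:** about 17.7°.

In the crops the bore is at about (314,168) and (205,444), and the arm still points to +x. I'll pick the encoder up with a 30° lean and stand it up.

```bash
cat >> h.py <<'E'
TH=np.deg2rad(30); Z=np.array([0,0,1.])
def stood(psi): # tool pose with the encoder upright
    r=np.array([np.cos(psi),np.sin(psi),0]); z=np.cos(TH)*r-np.sin(TH)*Z; y=np.cross(Z,r)*-1
    return np.c_[np.cross(y,z),y,z]
E
python3 - <<'E'
from h import *
a=np.deg2rad(40.2); d=np.array([np.cos(a),np.sin(a),0]); n=np.cross(Z,d)
o=np.array([.4916,-.2281,.048])+ d*0.002
z=-np.cos(TH)*Z-np.sin(TH)*d; M=np.c_[np.cross(-n,z),-n,z]; q=R.from_matrix(M).as_quat()
tcp=o+.011*z
robot.move_ptp(tcp-.10*z,q); robot.move_straight(tcp,rate=.12)
f0=sensors.current_ft_force()
jaws.grab(60); print("gap",sensors.current_finger_gap(),sensors.current_finger_force(),np.round(sensors.current_ft_force(),1))
robot.move_straight(tcp+[0,0,.12],rate=.12); print("lift",np.round(sensors.current_ft_force(),1),sensors.current_finger_gap())
psi=np.deg2rad(55); S=stood(psi); sq=R.from_matrix(S).as_quat()
g=np.array([.42,-.10,.003+.038]); t=g+.011*S[:,2]
robot.move_ptp(t+[0,0,.08],sq); robot.sleep(.2)
c=optics.capture("scene"); cv2.imwrite("pics/sc1.png",c["image"][100:340,80:400])
print(round(sensors.current_clock(),1),mark("encoder","scene",c),np.round(sensors.current_joint_pos(),2))
E
```

```text
gap 0.045002101730876334 61.13230526447296 [-0.7  4.1  5.5]
lift [ 0.9 -0.8 -3.7] 0.044620547984027814
16.4 [] [-1.    0.05  2.02  0.93  1.62 -0.62]
```

View pics/sc1.png

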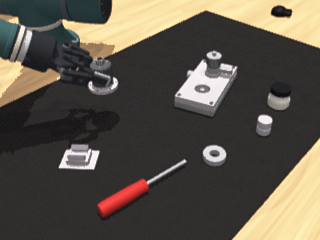

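The encoder hangs upright with the flange down, at about (103,83) in the crop. I'll set it down, release it, and grip it again from above. To centre it in the hand I'll squeeze once, turn 90° and squeeze again.

```bash
python3 - <<'E'
from h import *
psi=np.deg2rad(55); S=stood(psi)
g=np.array([.42,-.10,.041]); t=g+.011*S[:,2]
robot.move_straight(t+[0,0,.012],rate=.12)
hit=robot.move_straight(t-[0,0,.008],rate=.03,guard=4); p=np.array(sensors.current_tcp_pos())
print(hit,p-t,np.round(sensors.current_ft_force(),1))
jaws.open_gripper(); robot.sleep(.3)
robot.move_straight(p-.11*S[:,2],rate=.2)
look("en_a",[.42,-.08,.30],-.18,["encoder"]) 
c=optics.capture("top"); print(mark("encoder","top",c)); c=optics.capture("scene"); print(mark("encoder","scene",c))
print(sensors.current_clock())
E
```

```text
True [ 0.00041296 -0.00018273  0.001381  ] [-0.2 -1.   4.7]
en_a [ 0.433 -0.015  0.432] [-0.32 -0.19  1.52  0.    1.82 -0.14] 20.4
   encoder [(array([ 0.4212, -0.1011,  0.0034]), 0.72)]
[]
[(array([ 0.4186, -0.1005,  0.0069]), 0.93)]
20.6083
```

View pics/en_a.png

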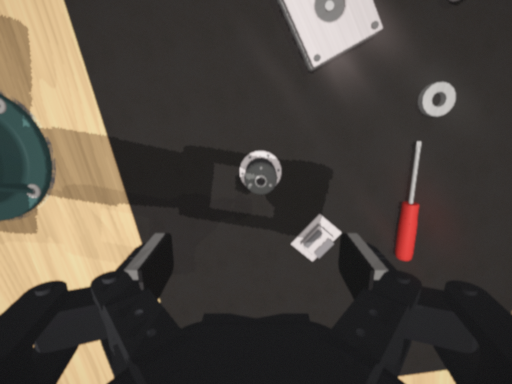

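It stands upright on the mat at (261,172). Now the centring regrasp and a guarded insertion.

```bash
python3 - <<'E'
from h import *
yw=np.deg2rad(17.7); e=np.array([.4205,-.1003])
robot.move_ptp([*e,.13],down(yw-np.pi/2)); robot.move_straight([*e,.032],rate=.15)
jaws.grab(20); print("gap",sensors.current_finger_gap()); jaws.open_gripper()
robot.move_straight([*e,.034],rot=down(yw),rate=.02) if False else robot.move_ptp([*e,.032],down(yw))
jaws.grab(50); print("gap",sensors.current_finger_gap(),np.round(sensors.current_ft_force(),1))
robot.move_straight([*e,.14],rate=.2)
n=np.array([.5441,.0979])
robot.move_ptp([*n,.14],down(yw)); robot.move_straight([*n,.072],rate=.12); robot.sleep(.2)
f0=np.array(sensors.current_ft_force())
hit=robot.move_straight([*n,.060],rate=.02,guard=5); p=np.array(sensors.current_tcp_pos())
print(hit,p,np.round(np.array(sensors.current_ft_force())-f0,1),round(sensors.current_clock(),1))
E
```

```text
gap 0.045282853705904645
gap 0.04481610141346662 [0.8 0.9 1.7]
True [0.54406158 0.09793464 0.06225902] [-0.8 -1.8  8.1] 28.2
```

Contact came at TCP z 0.0623, which is the home height. I'll release the encoder, lift clear, check it, then swing the arm.

```bash
python3 - <<'E'
from h import *
yw=np.deg2rad(17.7); n=np.array([.5441,.0979]); ax=n+.075*np.array([-np.sin(yw),np.cos(yw)])
jaws.open_gripper(); robot.sleep(.25)
robot.move_straight([*n,.17],rate=.2)
c=optics.capture("scene"); print(mark("encoder","scene",c),mark("clamp_nose","scene",c)[:1])
jaws.grab(30)
def pose(phi,r=.038,off=.0235):
    u=np.array([np.cos(yw-np.pi/2+phi),np.sin(yw-np.pi/2+phi)]); t=np.array([-u[1],u[0]])
    return ax+r*u+off*t, down(yw+phi)
for phi in(2.0,):
    p,q=pose(phi); robot.move_ptp([*p,.17],q); robot.move_straight([*p,.058],rate=.2)
f0=np.array(sensors.current_ft_force())
for phi in np.arange(1.75,-.01,-.25):
    p,q=pose(phi); robot.move_straight([*p,.058],rot=q,rate=.07); print(round(phi,2),np.round(np.array(sensors.current_ft_force())-f0,1))
p,q=pose(-.12); hit=robot.move_straight([*p,.058],rate=.02,guard=8)
print(hit,np.array(sensors.current_tcp_pos())[:2]-pose(0)[0],np.round(np.array(sensors.current_ft_force())-f0,1))
p,q=pose(.15); robot.move_straight([*p,.058],rate=.1); robot.move_straight([*p,.19],rate=.2)
c=optics.capture("scene"); cv2.imwrite("pics/sc2.png",cv2.resize(c["image"][120:240,210:370],None,fx=4,fy=4)); print(mark("encoder","scene",c),mark("clamp_nose","scene",c)[:1],mark("nut_grip","scene",c)[:1])
print(sensors.current_clock(),ax)
E
```

```text
[(array([0.5444, 0.0986, 0.036 ]), 0.59), (array([0.7143, 0.0927, 0.0079]), 0.52)] [(array([0.5652, 0.1856, 0.047 ]), 0.52)]
1.75 [-0.2 -0.4 -0.9]
1.5 [ 0.2 -0.4  0.5]
1.25 [ 0.1  0.6 -0.1]
1.0 [-0.9  0.4 -0.2]
0.75 [ 0.6 -0.2 -0.8]
0.5 [-1.   0.3 -1.1]
0.25 [-0.3  1.  -0.3]
0.0 [-0.5 -0.3 -1.3]
False [-0.00224832 -0.00282312] [ 4.3  2.2 -0.8]
[(array([0.5454, 0.0998, 0.0362]), 0.78)] [(array([0.5351, 0.1283, 0.0489]), 0.45)] [(array([0.5195, 0.1694, 0.0769]), 0.73)]
37.7083 [0.52129752 0.16934961]
```

View pics/sc2.png

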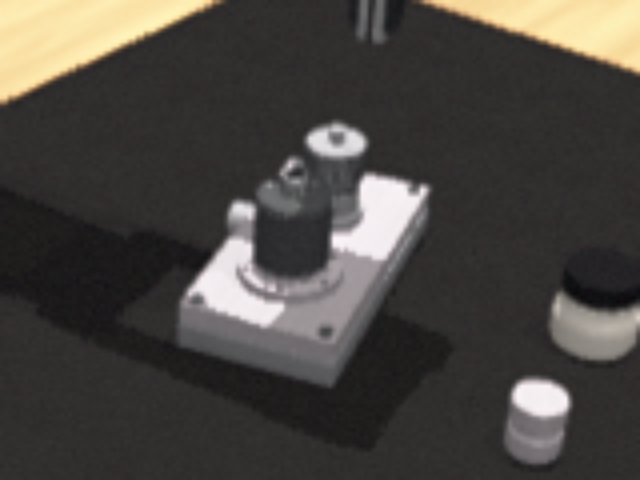

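Encoder home at (292,230), nut at (337,145). The clamp-nose mark is within 2 mm of where it should be at angle 0, and the last push built up about 5 N against the stop. Now the nut, turned along a helix.

```bash
python3 - <<'E'
from h import *
ax=np.array([.5213,.1694]); yw=.309; y0=yw+2.38
jaws.open_gripper()
robot.move_ptp([*ax,.15],down(y0)); robot.move_straight([*ax,.072],rate=.12)
jaws.grab(60); print("gap",sensors.current_finger_gap(),np.round(sensors.current_joint_pos(),2),np.round(sensors.current_ft_force(),1))
f0=np.array(sensors.current_ft_force()); t0=np.array(sensors.current_torque()); a=0
while a<3.4:
    a+=.5 if a<2.4 else .12
    robot.move_straight([*ax,.072-.00191*a],rot=down(y0-a),rate=.0012)
    f=np.array(sensors.current_ft_force())-f0; t=np.array(sensors.current_torque())-t0
    print(round(a,2),np.round(f,1),np.round(t,2))
    if abs(t[2])>.5 or np.linalg.norm(f)>40: break
print(sensors.current_clock(),np.round(sensors.current_joint_pos(),2),sensors.current_finger_gap())
E
```

```text
gap 0.035210503290308885 [ 0.21  0.18  1.61  0.    1.36 -2.48] [-3.6 -0.1  5.2]
0.5 [ 2.2 -0.4  0.6] [-0.16 -0.07 -0.09]
1.0 [ 1.5 -0.6  0.8] [-0.36 -0.06 -0.01]
1.5 [ 1.7 -1.  -0.6] [-0.46  0.06 -0.02]
2.0 [ 0.7 -2.   1.5] [-0.51  0.28 -0.05]
2.5 [ 0.  -1.6  2.4] [-0.44  0.41  0.02]
2.62 [-1.1 -2.6  2.2] [-0.39  0.32 -0.04]
2.74 [-1.9 -3.9  2.9] [-0.51  0.38  0.06]
2.86 [-1.4 -4.   3.9] [-0.54  0.45  0.3 ]
2.98 [-2.1 -2.2  3.6] [-0.46  0.59  0.48]
3.1 [-2.  -3.6  4.3] [-0.44  0.55  0.49]
3.22 [-0.7  0.5  3.2] [-0.1   0.33  0.26]
3.34 [-0.8 -0.6  3.1] [-0.18  0.35  0.37]
3.46 [0.1 0.4 4.4] [-0.2   0.28  0.26]
47.1833 [ 0.21  0.18  1.62 -0.    1.34  0.98] 0.03489855061731569
```

The torque climbs at about 2.85 rad and then levels off as the pads slip, so the nut is at its stop. I'll release, retreat and check.

```bash
python3 - <<'E'
from h import *
jaws.open_gripper(); robot.move_straight([.5213,.1694,.20],rate=.15); robot.move_ptp([.40,-.05,.30],down(0.)); robot.sleep(.2)
for cam in("top","scene"):
    c=optics.capture(cam)
    for n in("encoder","clamp_nose","nut_grip","coupling","grease_jar","bearing","screwdriver"): print(cam,n,mark(n,cam,c)[:1])
    if cam=="top": cv2.imwrite("pics/t3.png",cv2.resize(c["image"][120:270,130:290],None,fx=3.5,fy=3.5,interpolation=cv2.INTER_CUBIC))
print(sensors.current_clock())
E
```

```text
top encoder [(array([0.5415, 0.0988, 0.0387]), 0.58)]
top clamp_nose [(array([0.693 , 0.2091, 0.0039]), 0.74)]
top nut_grip [(array([0.5232, 0.173 , 0.0747]), 0.66)]
top coupling [(array([0.7173, 0.0984, 0.0016]), 0.7)]
top grease_jar [(array([0.6927, 0.2101, 0.0014]), 0.76)]
top bearing [(array([ 0.6871, -0.0411,  0.0065]), 0.78)]
top screwdriver [(array([ 0.6421, -0.1852,  0.0034]), 0.92)]
scene encoder [(array([0.5439, 0.0999, 0.0368]), 0.7)]
scene clamp_nose [(array([0.5373, 0.13  , 0.0466]), 0.43)]
scene nut_grip [(array([0.5197, 0.1673, 0.0741]), 0.62)]
scene coupling [(array([0.7188, 0.0906, 0.0063]), 0.55)]
scene grease_jar [(array([0.69  , 0.2098, 0.0078]), 0.57)]
scene bearing [(array([ 0.6838, -0.0429,  0.0037]), 0.68)]
scene screwdriver [(array([ 0.6469, -0.1914,  0.005 ]), 0.98)]
50.925
```

View pics/t3.png

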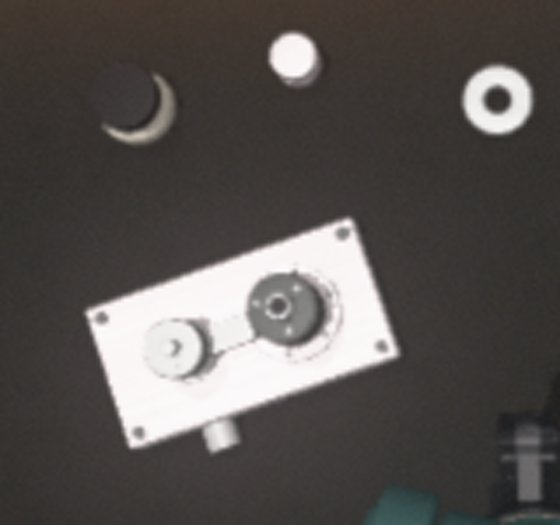

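The top view shows the arm from the nut at (175,348) to the encoder at (285,308), lying over the flange. The other things are where they were, and the robot is clear.

```bash
python3 -c "
from h import *
print(ticket.hand_in())"
```

```text
the job is handed in; nothing more can be done
None
```

I handed the job in at about 51 s of the 72 s: the encoder is home in the nest, the arm is at its stop over the flange and the nut is turned to its stop. The clamping force was inferred from the nut's torque rather than measured, and the hand-in returned no verdict.

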